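Set a hammer-head stud in the bench strut and clamp a block with it

TASK

Clamp the wooden block on the bench strut: take the bar-handled stud from the tray, put its long foot lengthwise into the strut's slot on the open side of the block, press it down on the sprung bed and give it a quarter turn so that the foot catches crosswise under the lips. Then slide the stud, upright and still caught, along the strut against the block until the clamp's sprung pad has given way by about half its 8 mm travel, and let go so that the stud springs up under the lips and stays there holding the block square. Never ram, bottom out the pad or force anything, and leave the other studs and bench things as they are.

Things in the scene. Friction and masses are not known exactly. Their poses are not given: they have to be found in the camera images.
- stud: hammer-head stud: steel, black bar handle; 66 mm tall, 0.1-0.2 kg; stands in any of 3 places in the tray. Origin: centre of its underside; z up, x along foot and handle (same after a half turn). Foot 36 (x) x 18 (y) mm, z 0-8 mm; shank 16 mm thick; round collar 30 mm wide, z 18-30; handle 44 (x) x 14 (y) mm, z 36-66.
- strut: slotted strut: steel channel fixed to the bench, 360 mm long, 52 wide, 32 tall. Origin: centre of its underside; x along it towards the clamp's end, y across, z up. Slot 20.4 mm wide between two lips (undersides at z 28, tops at z 32 mm), inside 46 mm wide, ends capped. A sprung stud rests under the lips with its origin at z 20 mm.
- strut_bed (a point): mid-length point on top of the sprung bed as built, inside the slot (strut z 24 mm); does not move. The bed runs the strut's length and yields downward: 11 N at first, 13 N at 4 mm, 15 N at 7 mm, solid at 12 mm. The foot turns freely with the stud's origin at z 16-17 mm; its collar meets the lips at z 14 mm. Sliding drags several N, least when pressed clear of the lips.
- block: wooden block, 45 (x) x 50 (y) x 16 mm, 0.06 kg, loose, flat on the strut's lips (z 32 mm in the strut's frame), short of the clamp's pad; an 18 mm wide, 3.6 mm deep key under it rides in the slot. Origin: centre of the face that lies on the lips; x along the strut. The stud's collar pushes the face that looks to the strut's -x; the fingers must stay above the block.
- clamp: end clamp: grey housing 50 x 66 x 36 mm over the strut's +x end. Origin: centre of the housing on the strut's top; axes as the strut's. Its rubber-faced sprung pad, 50 mm wide, 17 tall, faces the strut's -x, 48 to 108 mm from the origin, different each time and not measured: see or feel it. Spring: 1.5 N at touch + 2 N/mm, travel 8 mm (9.5 N at half), then solid.
- disc_stud: stud of the same size with a round disc foot (34 mm) and a round black knob (34 mm wide). It does not fit the slot; it stays in the tray. Origin: centre of its underside, z up.
- square_stud: stud of the same size with a square foot (30 mm) and a black double-cone knob (32 mm wide at its waist). It does not fit the slot; it stays in the tray. Origin: centre of its underside, z up.
- spool: red wooden-looking thread spool, 44 mm wide, 75 mm tall, a bystander. Origin: centre of its underside.
- rivet_jar: glass jar with a steel cap, 60 mm wide, 70 mm tall, a bystander. Origin: centre of its underside.
- mallet: small hand mallet with a pale head, lying flat, a bystander.
- journal: thick notebook with brown covers, 120 x 170 x 32 mm, lying flat, a bystander. Origin: centre of its underside.
- punch: steel hole punch standing upright, 18 mm shaft, 36 mm foot, 100 mm tall, a bystander. Origin: centre of its underside.

How it is judged:
On the way, in this order (a step that is already met when the one before it is completed fails the run):
1. the stud's foot is pressed down inside the slot, lengthwise (z of stud in the frame of strut below 0.0205 m and angle between the x axis of stud and the x axis of strut, either way round below 0.35 rad and y of stud in the frame of strut between -0.006 and 0.006 m and x of stud in the frame of strut between -0.17 and 0.1 m), for 0.1 s.
2. the stud is turned crosswise with its foot below the lips (z of stud in the frame of strut below 0.0225 m and angle between the x axis of stud and the y axis of strut, either way round below 0.2 rad and y of stud in the frame of strut between -0.006 and 0.006 m and x of stud in the frame of strut between -0.17 and 0.1 m), for 0.1 s.
3. the stud holds the block against the sprung pad (contact force between clamp and block above 6 N and contact force between stud and block above 2 N and angle between the x axis of stud and the y axis of strut, either way round below 0.2 rad), for 0.1 s.
At the end, for the whole second after the job is handed in: The stud stands upright in the slot (0.12 rad), its foot crosswise (0.2 rad) and sprung up under the lips (origin 17.5 to 22.5 mm up); the block lies flat, square (0.12 rad) and central (10 mm), pushed by the stud (over 2 N) against the pad with 6 to 13 N; both are at rest (all of step 3 and z of stud in the frame of strut between 0.0175 and 0.0225 m and angle between stud's own z axis and vertical below 0.12 rad and y of stud in the frame of strut between -0.006 and 0.006 m and x of stud in the frame of strut between -0.17 and 0.1 m and contact force between clamp and block below 13 N and angle between the x axis of block and the x axis of strut, either way round below 0.12 rad and z of block in the frame of strut between 0.029 and 0.035 m and y of block in the frame of strut between -0.01 and 0.01 m and linear speed of each of stud, block below 0.01 m/s); the robot touches nothing.
It fails at once if the stud and the strut (lips and bed together) bear on each other with more than 45 N (contact force between stud and strut above 45 N).
It fails at once if the pad is bottomed out or rammed: more than 17 N between block and clamp (contact force between clamp and block above 17 N).
It fails at once if another stud or a bystander is moved more than 25 mm or knocked over (distance of any of disc_stud, square_stud, spool, rivet_jar, mallet, journal, punch from where it was at the start of the episode above 0.025 m or angle between any of disc_stud, square_stud, spool, rivet_jar, mallet, journal, punch's own z axis and vertical above 0.5 rad).
It also fails if it takes over 67 s, if anything falls off the work surface, if the arm or the gripper's body presses on something with over 40 N, if the wrist force passes 120 N, or if a joint passes its speed limit or range.

ROBOT

A 6-joint arm with a two-finger parallel gripper is mounted at the origin on the work surface. World frame = base frame: x ahead of the robot, y to its left, z up, the work surface at z = 0. Lengths are in m, angles in rad, forces in N, time in s.
With the tool pointing down it reaches from about 0.325 to 0.775 m from the base axis. Payload 5.5 kg.
Tool frame: the origin (TCP) lies on the centre line of the jaws, within the pads' length; the fingertips stand ahead of it and the grasp point (between the pads) lies 3 mm ahead of it (manip.finger_overhang is the z of the fingertips in the tool frame, in m); z points along the fingers, y is the line along which they close (so a half turn about z gives the same grasp; the last joint's range is limited). The gripper opens to 88 mm and grips with 3 to 60 N. Pads are 20 mm wide; open, the fingers measure 115 mm over their backs; the gripper's body (75 mm by 178 mm) begins 61 mm behind the grasp point.
Start: joints at [1.243, 0.091, 1.231, -0, 1.82, -0.057], TCP at [0.161, 0.578, 0.245] pointing down, gripper open.
Joint ranges: [-2.87, 2.87], [-0.86, 2.18], [0.17, 2.46], [-1.51, 4.65], [0.06, 2.69], [-2.65, 2.65]. Speed limits (rad/s): [2.57, 2.57, 3.01, 3.14, 3.14, 3.14].

INTERFACE

Orientations are given as a 3x3 rotation matrix whose columns are the frame's x, y, z axes.
In Python, from rig import manip, imaging gives the robot as it stands.
- The arm moves only by the tool drive_tool, never from a script. Its argument "rows" is a list of rows, each a list of 3 entries, a list of its own where there are three numbers: the turn, a rotation vector about the tool's x, y, z in degrees, then the shift along the tool's x, y, z in m, then the finger opening in m, from 0 to 0.0878. A call has 1 to 5 rows; each row is the pose to reach, as a shift and turn from the pose commanded when the call began, along the tool's axes at that moment; what a row does not reach only later rows make up. A row lasts 1/10 s, in which the tool goes at most 50 mm and 8.59 degrees, less where a joint would pass 70% of its speed; a pose out of reach is approached as far as the arm can. A call with a gripper value outside its range is refused whole. The fingers move at their own pace and stop on an object; "newtons" is the grip in N (left out, the last holds). Time passes only in rows, so rows that repeat a pose let the fingers close. It gives the time, the measured TCP pose, the force, the opening and the grip force at its end, in the units of the state.
- manip.get_state(): the state, without advancing time (a new reading comes with each control period).
- imaging.snapshot(name): name is "scene" or "side" or "wrist"; returns the picture (480x640x3 uint8, red, green, blue); there is no depth.
- imaging.calibration(name): a dict with "K" (3x3 intrinsics, pixels), "extrinsics" (4x4, takes a point from camera to world coordinates). Camera axes: x right, y up, looking along -z (the intrinsics and any distortion apply to the point x, -y, -z); pixel columns grow to the right and rows downward; lengths in m; the calibration is good to about 2 mm. A picture is of the moment at which its call begins: read the wrist's pose just before it. calibration takes no time and is no camera call; for the wrist camera it gives the pose at the moment of the call.
- manip.sign_off(): hands the job in; it is judged then, once.
The state is a dict: "clock": time; "joint_positions": joint angles; "dq": joint speeds; "joint_torque": joint torques, N m; "position": TCP position; "orientation": TCP orientation; "contact_force": force on the tool from outside, world axes, zero at the start; "ft_torque": the same for the moment, N m; "width": finger opening in m; "grip_force": force on a finger pad.
Only numpy, scipy, OpenCV 4.12 (cv2) and the standard library are available. Lean on these libraries where they do the work, as an engineer would, in place of code of your own. Each camera call takes 0.05 s, during which the arm holds its last target. There are 200 camera calls.

## Working session

There is one attempt and no reset: what is moved stays moved. The work goes in short steps, Python scripts to look and compute and a tool call to move; the robot and the scene stay as the last step left them, time stands still between calls to the robot, and variables do not carry over. Pictures are saved under pics/ and viewed, at most 13 in all, crops included, and the job is handed in when it is done.

Besides the shell and the picture viewer there is one more tool, called as name([rows], argument=value, ...), one row to a line, values as JSON. drive_tool: Moves the arm, as the interface text tells. Its arguments: {"type":"object","properties":{"rows":{"type":"array"},"newtons":{"type":"number"}},"required":["rows"]}

```bash
mkdir -p pics; ls; python3 - <<'E'
from rig import manip, imaging
import cv2, numpy as np
s=manip.get_state(); print(s['clock'],s['position'],s['orientation'],manip.finger_overhang)
for n in ['scene','side','wrist']:
    c=imaging.calibration(n); im=imaging.snapshot(n); cv2.imwrite(f'pics/{n}0.png',im[:,:,::-1]); print(n,np.round(c['K'],1).tolist(),np.round(c['extrinsics'],3).tolist(),[k for k in c])
E
```

```text
pics
0.0 [0.16044366 0.577896   0.24351928] [[-9.63546737e-01  2.67539393e-01 -5.99407375e-04]
 [ 2.67540049e-01  9.63545015e-01 -1.82373241e-03]
 [ 8.96357263e-05 -1.91761689e-03 -9.99998157e-01]] 0.022
scene [[466.9, 0.0, 325.2], [0.0, 466.9, 242.9], [0.0, 0.0, 1.0]] [[-0.716, -0.373, 0.59, 1.22], [0.697, -0.355, 0.623, 0.817], [-0.023, 0.858, 0.514, 0.623], [0.0, 0.0, 0.0, 1.0]] ['K', 'extrinsics']
side [[599.1, 0.0, 319.9], [0.0, 599.1, 229.8], [0.0, 0.0, 1.0]] [[0.998, 0.026, -0.066, 0.485], [-0.069, 0.557, -0.828, -1.074], [0.015, 0.83, 0.557, 0.885], [0.0, 0.0, 0.0, 1.0]] ['K', 'extrinsics']
wrist [[368.3, 0.0, 321.6], [0.0, 368.3, 236.3], [0.0, 0.0, 1.0]] [[0.267, -0.928, -0.261, 0.089], [0.964, 0.256, 0.074, 0.598], [-0.001, -0.271, 0.963, 0.383], [0.0, 0.0, 0.0, 1.0]] ['K', 'extrinsics']
```

View pics/scene0.png

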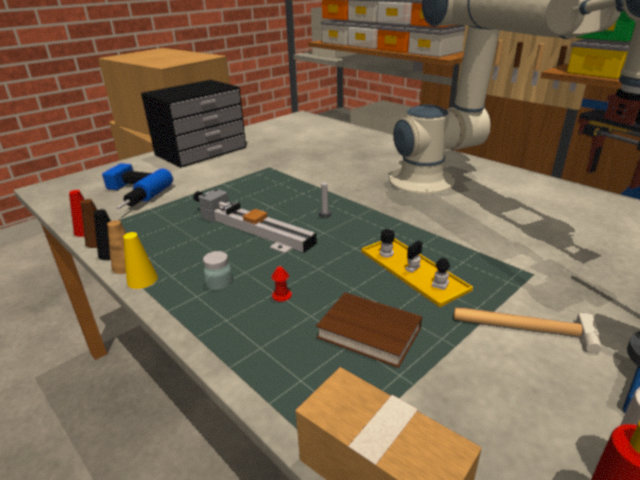

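View pics/wrist0.png

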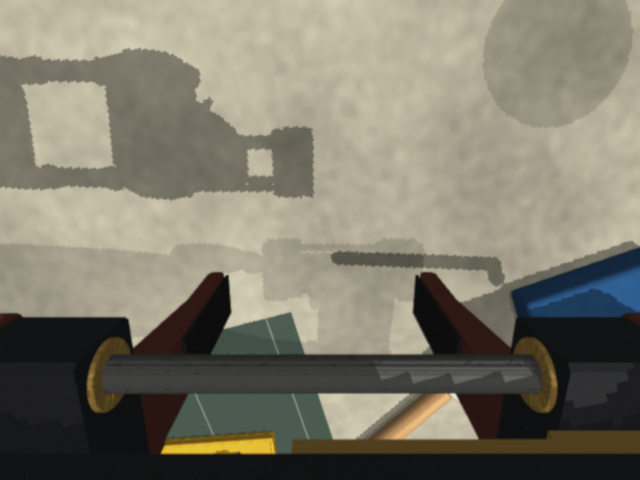

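View pics/side0.png

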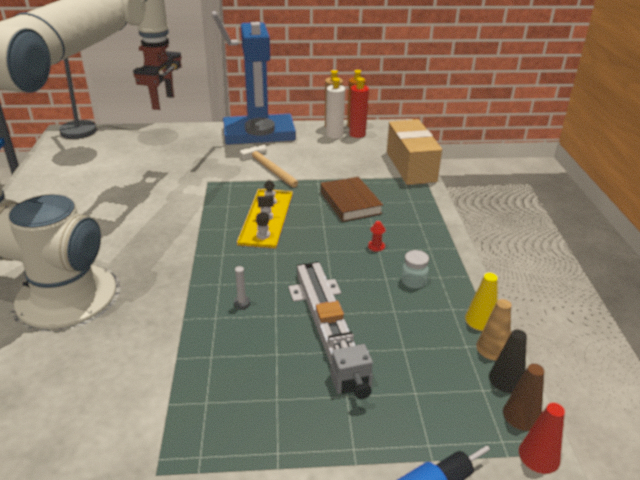

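The bar-handled stud looks like the middle one in the tray: scene (414,256), side (265,201). The strut runs from its open end at side (312,268) to the clamp at (350,360), with the block at (329,311).

```bash
cat > h.py <<'E'
from rig import manip, imaging
import cv2, numpy as np
def ray(n,uv,c=None):
    c=c or imaging.calibration(n); K=np.array(c['K']);E=np.array(c['extrinsics'])
    d=np.linalg.inv(K)@[uv[0],uv[1],1.]; d=E[:3,:3]@(d*[1,-1,-1]); return E[:3,3],d/np.linalg.norm(d)
def plane(n,uv,z,c=None):
    o,d=ray(n,uv,c); return o+d*(z-o[2])/d[2]
def tri(a,b,na='scene',nb='side'):
    (o,d),(p,e)=ray(na,a),ray(nb,b)
    t=np.linalg.lstsq(np.c_[d,-e],p-o,rcond=None)[0]
    q,r=o+d*t[0],p+e*t[1]; return (q+r)/2,np.linalg.norm(q-r)
def proj(n,P,c=None):
    c=c or imaging.calibration(n); K=np.array(c['K']);E=np.array(c['extrinsics'])
    x=E[:3,:3].T@(np.array(P)-E[:3,3]); u=K@(x*[1,-1,-1]); return u[:2]/u[2]
E
python3 - <<'E'
from h import *
np.set_printoptions(precision=4,suppress=True)
for a,b in [((387,236),(263,219)),((414,248),(265,200)),((442,265),(268,187))]: print('stud',*tri(a,b))
print('strut -x end',plane('side',(312,268),.03),'clamp near',plane('side',(343,342),.04),'blk',plane('side',(329,311),.048))
print('blk scene',plane('scene',(256,215),.048),'strut end scene',plane('scene',(308,240),.03))
print(tri((324,186),(239,270)))
a=cv2.imread('pics/side0.png')[240:410,270:390]; b=cv2.imread('pics/side0.png')[170:255,220:320]; c=cv2.imread('pics/scene0.png')[220:310,350:480]; d=cv2.imread('pics/scene0.png')[180:255,190:330]
f=lambda i,w,h:cv2.resize(i,(w,h),interpolation=cv2.INTER_CUBIC)
cv2.imwrite('pics/crop1.png',np.hstack([f(a,424,600),np.vstack([f(b,376,200),f(c,376,200),f(d,376,200)])]))
E
```

```text
stud [0.4415 0.2131 0.0553] 0.000637319841774897
stud [0.4468 0.2973 0.0601] 0.002467007959366559
stud [0.4541 0.3779 0.0537] 0.0018705495810223843
strut -x end [0.5561 0.0361 0.03  ] clamp near [ 0.6026 -0.2195  0.04  ] blk [ 0.5815 -0.1357  0.048 ]
blk scene [ 0.5856 -0.1197  0.048 ] strut end scene [0.5583 0.0562 0.03  ]
(array([ 0.3959, -0.0487,  0.0938]), np.float64(0.0050650779774039645))
```

View pics/crop1.png

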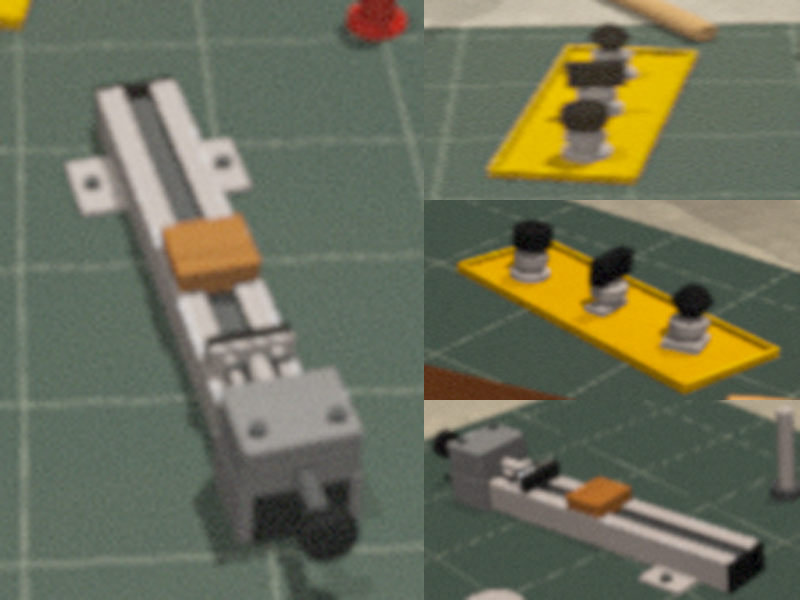

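The middle stud is the bar-handled one. Its handle is roughly along world x, and the pad face lies about 45 mm beyond the block. Next I move above the stud.

drive_tool([
  [[0,0,-8],[-0.044,-0.024,0.005],0.05],
  [[0,0,-15],[-0.088,-0.048,0.01],0.05],
  [[0,0,-15],[-0.132,-0.072,0.015],0.05],
  [[0,0,-15],[-0.176,-0.096,0.02],0.05],
  [[0,0,-15],[-0.2,-0.11,0.02],0.05],
])

```text
clock: 0.65
position: [0.3256, 0.416, 0.2235]
orientation: [[-1.0, 0.011, -0.0], [0.011, 1.0, -0.002], [0.0, -0.002, -1.0]]
contact_force: [0.3, 0.3, -0.3]
width: 0.052
grip_force: 0.0
```

drive_tool([
  [[0,0,0],[-0.03,-0.03,0.005],0.04],
  [[0,0,0],[-0.06,-0.06,0.01],0.04],
  [[0,0,0],[-0.09,-0.09,0.015],0.04],
  [[0,0,0],[-0.121,-0.119,0.02],0.04],
  [[0,0,0],[-0.121,-0.119,0.02],0.04],
])

```text
clock: 1.15
position: [0.4461, 0.2949, 0.203]
orientation: [[-1.0, 0.015, -0.001], [0.015, 1.0, -0.003], [0.001, -0.003, -1.0]]
contact_force: [-0.0, 0.8, -0.1]
width: 0.0396
grip_force: 0.0
```

```bash
python3 - <<'E'
from h import *
c=imaging.calibration('wrist');print(manip.get_state()['position'])
cv2.imwrite('pics/w1.png',imaging.snapshot('wrist')[:,:,::-1]); np.savez('w1.npz',**c)
E
```

```text
[0.44614857 0.29488242 0.20302299]
```

View pics/w1.png

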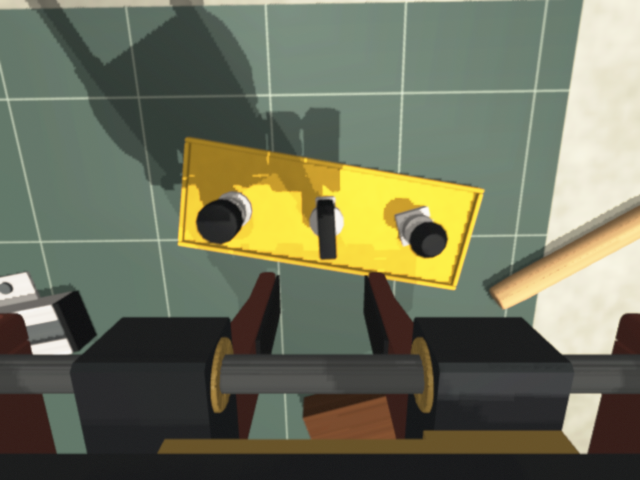

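The handle is the dark bar at (327, 200–258), lying almost along the tool x axis, with the disc and square studs to either side of it. I'll measure it.

```bash
python3 - <<'E'
from h import *
np.set_printoptions(precision=4,suppress=True)
c=dict(np.load('w1.npz')); im=cv2.imread('pics/w1.png'); 
m=(im.max(2)<60).astype(np.uint8)
for r in range(196,264,4):
    x=np.where(m[r,305:350])[0]+305; print(r,(x.min(),x.max(),im[r,(x.min()+x.max())//2].tolist()) if len(x) else None)
for z in (.069,):
  for uv in [(327,258),(334,258),(320,258)]: print(uv,plane('wrist',uv,z,c))
for P in [(.47,.295,.069),(.426,.295,.069)]: print(proj('wrist',P,c))
print('corners tray',[plane('wrist',p,.004,c) for p in [(187,138),(483,190),(456,289),(180,244)]])
E
```

```text
196 None
200 (np.int64(319), np.int64(330), [39, 41, 42])
204 (np.int64(317), np.int64(332), [17, 18, 17])
208 (np.int64(317), np.int64(333), [27, 27, 26])
212 (np.int64(318), np.int64(332), [24, 24, 23])
216 (np.int64(318), np.int64(332), [42, 44, 44])
220 (np.int64(318), np.int64(332), [45, 46, 46])
224 (np.int64(318), np.int64(333), [45, 47, 47])
228 (np.int64(319), np.int64(333), [46, 48, 48])
232 (np.int64(319), np.int64(333), [47, 48, 47])
236 (np.int64(320), np.int64(333), [46, 48, 47])
240 (np.int64(320), np.int64(333), [45, 47, 46])
244 (np.int64(320), np.int64(334), [45, 46, 46])
248 (np.int64(321), np.int64(334), [46, 46, 47])
252 (np.int64(321), np.int64(334), [47, 46, 46])
256 (np.int64(321), np.int64(334), [46, 46, 47])
260 None
(327, 258) [0.467  0.2987 0.069 ]
(334, 258) [0.4671 0.3042 0.069 ]
(320, 258) [0.467  0.2932 0.069 ]
[322.3687 261.6189]
[321.5837 206.6184]
corners tray [array([0.3751, 0.1758, 0.004 ]), array([0.4252, 0.4437, 0.004 ]), array([0.5238, 0.4272, 0.004 ]), array([0.4734, 0.1579, 0.004 ])]
```

drive_tool([
  [[0,0,-4],[-0.003,0.003,0.04],0.04],
  [[0,0,-4],[-0.003,0.003,0.08],0.04],
  [[0,0,-4],[-0.003,0.003,0.11],0.04],
  [[0,0,-4],[-0.003,0.003,0.13],0.04],
  [[0,0,-4],[-0.003,0.003,0.139],0.04],
])

```text
clock: 1.7
position: [0.4447, 0.302, 0.063]
orientation: [[-0.998, -0.062, -0.004], [-0.062, 0.998, -0.002], [0.004, -0.001, -1.0]]
contact_force: [-0.6, 0.9, 0.7]
width: 0.0399
grip_force: 0.0
```

drive_tool([
  [[0,0,0],[0,0,0],0.02],
  [[0,0,0],[0,0,0],0.005],
  [[0,0,0],[0,0,0],0.005],
  [[0,0,0],[0,0,0],0.005],
  [[0,0,0],[0,0,0],0.005],
], newtons=40)

```text
clock: 2.2
position: [0.4475, 0.3021, 0.0673]
orientation: [[-0.998, -0.061, 0.002], [-0.061, 0.998, 0.002], [-0.002, 0.002, -1.0]]
contact_force: [-0.2, 0.4, 5.1]
width: 0.0139
grip_force: 40.0
```

drive_tool([
  [[0,0,0],[0,0,-0.002],0.005],
  [[0,0,0],[0,0,-0.01],0.005],
  [[0,0,0],[0,0,-0.03],0.005],
  [[0,0,0],[0,0,-0.05],0.005],
  [[0,0,0],[0,0,-0.06],0.005],
])

```text
clock: 2.7
position: [0.4472, 0.3018, 0.1277]
orientation: [[-0.998, -0.061, 0.002], [-0.061, 0.998, 0.001], [-0.002, 0.001, -1.0]]
contact_force: [0.7, 0.4, -1.1]
width: 0.0138
grip_force: 40.0
```

drive_tool([
  [[0,0,0],[0,0,-0.02],0.005],
  [[0,0,0],[0,0,-0.03],0.005],
  [[0,0,0],[0,0,-0.03],0.005],
  [[0,0,0],[0,0,-0.03],0.005],
  [[0,0,0],[0,0,-0.03],0.005],
])

```text
clock: 3.2
position: [0.4463, 0.3013, 0.1542]
orientation: [[-0.998, -0.061, -0.002], [-0.061, 0.998, -0.001], [0.002, -0.001, -1.0]]
contact_force: [0.8, -0.5, -1.2]
width: 0.0139
grip_force: 40.0
```

```bash
python3 - <<'E'
from h import *
s=manip.get_state();print(s['position'],s['contact_force'],s['joint_positions'],s['ft_torque'])
c=imaging.calibration('wrist')
im=imaging.snapshot('wrist')[:,:,::-1]; a=imaging.snapshot('side')[:,:,::-1]
cs=imaging.calibration('side'); p=proj('side',s['position'],cs); print(p)
u,v=int(p[0]),int(p[1]); 
cv2.imwrite('pics/w2.png',im);cv2.imwrite('pics/s2.png',a)
crop=cv2.resize(a[v-40:v+50,u-50:u+50],(400,360),interpolation=cv2.INTER_CUBIC)
w=im[180:480,120:520]; o=np.zeros((360,800,3),np.uint8); o[:300,:400]=w;o[:,400:]=crop; cv2.imwrite('pics/c2.png',o)
E
```

```text
[0.446297   0.30126907 0.15418537] [ 0.80879775 -0.46475128 -1.23075953] [ 5.30602250e-01 -7.18663082e-02  1.55443105e+00 -1.40130367e-05
  1.66123162e+00 -1.10099343e+00] [ 0.04959073  0.02406272 -0.00788001]
[263.81964431 168.21851174]
```

View pics/c2.png

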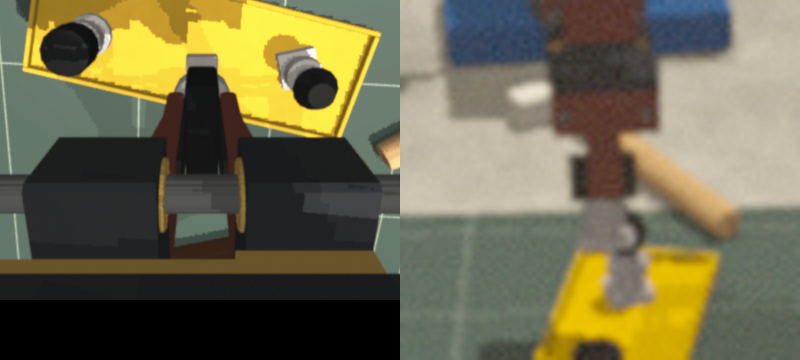

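```bash
python3 - <<'E'
from h import *
np.set_printoptions(precision=4,suppress=True)
im=cv2.imread('pics/w2.png'); print([(r,int(im[r,316:328].mean())) for r in range(226,300,2)])
s=manip.get_state(); c=imaging.calibration('wrist'); R=np.array(s['orientation']);p=np.array(s['position'])
for e in (-.003,0,.003):
  print(e,[ (n,proj('wrist',p+R@np.array(q),c).round(1)) for n,q in dict(footbot=(e+.018,0,.060),foottop=(e+.018,0,.052),hbot=(e+.022,0,.024),htop=(e+.022,0,-.006),backtop=(e-.022,0,-.006)).items()])
E
```

```text
[(226, 179), (228, 179), (230, 179), (232, 174), (234, 117), (236, 110), (238, 128), (240, 130), (242, 130), (244, 127), (246, 75), (248, 17), (250, 17), (252, 16), (254, 16), (256, 16), (258, 16), (260, 17), (262, 16), (264, 17), (266, 18), (268, 20), (270, 21), (272, 21), (274, 21), (276, 21), (278, 21), (280, 21), (282, 22), (284, 21), (286, 21), (288, 20), (290, 21), (292, 21), (294, 20), (296, 21), (298, 21)]
-0.003 [('footbot', array([321.3, 240.7])), ('foottop', array([321.3, 244.9])), ('hbot', array([321.3, 254.2])), ('htop', array([321.2, 278.7])), ('backtop', array([321.2, 375.7]))]
0 [('footbot', array([321.3, 235.6])), ('foottop', array([321.3, 239.6])), ('hbot', array([321.3, 248.1])), ('htop', array([321.2, 271.5])), ('backtop', array([321.2, 369.6]))]
0.003 [('footbot', array([321.3, 230.4])), ('foottop', array([321.3, 234.2])), ('hbot', array([321.3, 242. ])), ('htop', array([321.2, 264.2])), ('backtop', array([321.2, 363.4]))]
```

The stud is held straight, and its axis sits about 1.3 mm toward tool +x from the TCP. Next I carry it over the strut while turning lengthwise.

drive_tool([
  [[0,0,6],[-0.005,-0.02,-0.03],0.005],
  [[0,0,14],[-0.017,-0.058,-0.05],0.005],
  [[0,0,22],[-0.028,-0.098,-0.066],0.005],
  [[0,0,30],[-0.04,-0.138,-0.066],0.005],
  [[0,0,38],[-0.051,-0.176,-0.066],0.005],
])

```text
clock: 3.8
position: [0.5088, 0.1274, 0.222]
orientation: [[-0.821, 0.571, 0.001], [0.571, 0.821, 0.0], [-0.001, 0.001, -1.0]]
contact_force: [0.4, 1.4, -2.3]
width: 0.0137
grip_force: 40.0
```

drive_tool([
  [[0,0,8],[-0.035,-0.025,0],0.005],
  [[0,0,16],[-0.07,-0.05,0],0.005],
  [[0,0,24],[-0.105,-0.075,0],0.005],
  [[0,0,32],[-0.13,-0.093,0],0.005],
  [[0,0,40],[-0.144,-0.103,0],0.005],
])

```text
clock: 4.3
position: [0.5689, -0.0402, 0.2205]
orientation: [[-0.259, 0.966, -0.002], [0.966, 0.259, -0.0], [-0.0, -0.002, -1.0]]
contact_force: [-0.7, 0.5, -1.9]
width: 0.0142
grip_force: 40.0
```

drive_tool([
  [[0,0,5],[0,0,0],0.005],
  [[0,0,5],[0,0,0],0.005],
  [[0,0,5],[0,0,0],0.005],
])

```text
clock: 4.6
position: [0.5685, -0.0373, 0.2211]
orientation: [[-0.184, 0.983, -0.001], [0.983, 0.184, 0.0], [0.0, -0.001, -1.0]]
contact_force: [0.7, -0.6, -1.5]
width: 0.0138
grip_force: 40.0
```

```bash
python3 - <<'E'
from h import *
s=manip.get_state();c=imaging.calibration('wrist');im=imaging.snapshot('wrist')[:,:,::-1]
print(s['position'],s['orientation'][0],s['contact_force'])
cv2.imwrite('pics/w3.png',im);np.savez('w3.npz',**c)
E
```

```text
[ 0.5684832  -0.03733992  0.22109353] [-1.84485781e-01  9.82834791e-01 -8.78146704e-04] [ 0.71765996 -0.57028168 -1.53809939]
```

View pics/w3.png

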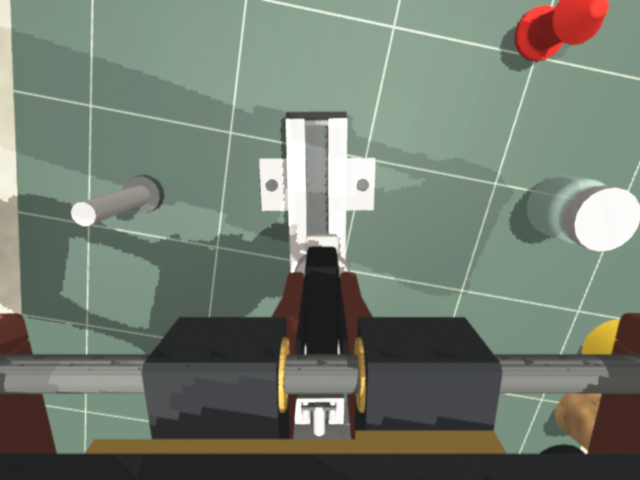

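The strut fills columns 286–347. Its open end is at row 117, and the slot runs at columns 306–328 for rows 125–235, nearly in line with the tool. I'll measure the slot's centre line.

```bash
python3 - <<'E'
from h import *
np.set_printoptions(precision=4,suppress=True)
im=cv2.imread('pics/w3.png');c=dict(np.load('w3.npz'));g=im.astype(int).max(2)
L=[];Rr=[]
for r in list(range(130,232,6)):
    row=g[r,280:355]; b=np.where(row>200)[0]+280
    gaps=np.where(np.diff(b)>10)[0]
    if len(gaps)==0: print(r,'none'); continue
    l,q=b[gaps[0]],b[gaps[-1]+1]
    if r%12==10: print(r,b.min(),l,q,b.max())
    A,B=plane('wrist',(l+.5,r),.032,c),plane('wrist',(q-.5,r),.032,c); L.append(A[:2]);Rr.append(B[:2])
L=np.array(L);Rr=np.array(Rr); M=(L+Rr)/2; print('width',np.linalg.norm(L-Rr,axis=1))
v=cv2.fitLine(M.astype(np.float32),cv2.DIST_HUBER,0,.01,.01).ravel(); print(v,np.degrees(np.arctan2(v[1],v[0])))
print('end',plane('wrist',(317,117),.032,c))
s=manip.get_state();R=np.array(s['orientation']);p=np.array(s['position']);print(p,np.degrees(np.arctan2(R[1,0],R[0,0])))
n=np.array([-v[1],v[0]]); print('TCP signed offset along n',n,n@(p[:2]-v[2:]), 'tool-y shift needed', -(n@(p[:2]-v[2:]))*(n@R[:2,1]))
E
```

```text
130 286 304 329 346
142 286 304 329 346
154 287 305 328 347
166 280 305 328 354
178 280 305 328 354
190 280 305 328 354
202 280 305 329 354
214 289 305 329 353
226 289 305 329 345
width [0.0206 0.0207 0.0208 0.0209 0.0192 0.0193 0.0194 0.0195 0.0195 0.0196
 0.0197 0.0207 0.0208 0.0209 0.021  0.0211 0.0212]
[ 0.1884 -0.9821  0.558  -0.004 ] -79.13964
end [0.5487 0.0475 0.032 ]
[ 0.5685 -0.0371  0.2213] 100.64058025599174
TCP signed offset along n [0.9821 0.1884] 0.0040991403096110116 tool-y shift needed -0.004099109790690427
```

drive_tool([
  [[0,0,0],[0,-0.001,0.025],0.005],
  [[0,0,0],[0,-0.003,0.055],0.005],
  [[0,0,0],[0,-0.004,0.085],0.005],
  [[0,0,0],[0,-0.004,0.108],0.005],
  [[0,0,0],[0,-0.004,0.115],0.005],
])

```text
clock: 5.15
position: [0.563, -0.0374, 0.1033]
orientation: [[-0.184, 0.983, -0.005], [0.983, 0.184, 0.001], [0.002, -0.005, -1.0]]
contact_force: [-0.4, -1.1, -2.0]
width: 0.0138
grip_force: 40.0
```

drive_tool([
  [[0,0,0],[0,0,0],0.005],
  [[0,0,0],[0,0,0],0.005],
  [[0,0,0],[0,0,0],0.005],
])

```text
clock: 5.45
position: [0.5656, -0.0382, 0.1087]
orientation: [[-0.182, 0.983, 0.003], [0.983, 0.182, -0.0], [-0.001, 0.003, -1.0]]
contact_force: [-0.3, -0.3, -1.3]
width: 0.0139
grip_force: 40.0
```

```bash
python3 - <<'E'
from h import *
s=manip.get_state();c=imaging.calibration('wrist');im=imaging.snapshot('wrist')[:,:,::-1]
print(s['position'],s['orientation'][0],s['contact_force'])
cv2.imwrite('pics/w4.png',im);np.savez('w4.npz',**c)
cv2.imwrite('pics/c4.png',cv2.resize(im[110:310,220:420],(600,600),interpolation=cv2.INTER_CUBIC))
E
```

```text
[ 0.56564311 -0.03823899  0.10872144] [-0.18246797  0.98320683  0.0031238 ] [-0.32760929 -0.29447153 -1.31102344]
```

View pics/c4.png

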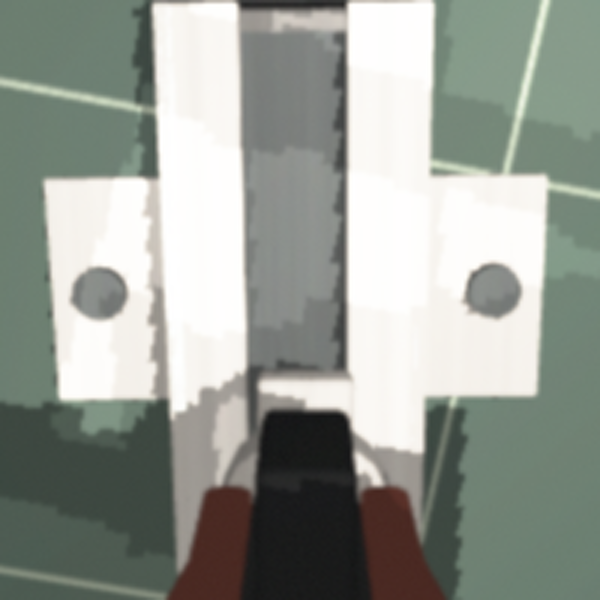

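The foot is just above the slot. The foot centre is at crop column 305 and the slot centre at about 298, so it needs roughly 1.3 mm toward tool −y and a turn of about 0.5°.

drive_tool([
  [[0,0,-0.5],[0,-0.0013,0.005],0.005],
  [[0,0,-0.5],[0,-0.0013,0.01],0.005],
  [[0,0,-0.5],[0,-0.0013,0.01],0.005],
  [[0,0,-0.5],[0,-0.0013,0.01],0.005],
  [[0,0,-0.5],[0,-0.0013,0.01],0.005],
])

```text
clock: 6.0
position: [0.5635, -0.0385, 0.0967]
orientation: [[-0.191, 0.982, 0.0], [0.982, 0.191, 0.0], [0.0, 0.0, -1.0]]
contact_force: [-0.6, 0.2, -1.2]
width: 0.0136
grip_force: 40.0
```

```bash
python3 - <<'E'
from h import *
s=manip.get_state();im=imaging.snapshot('wrist')[:,:,::-1]
print(s['position'],s['orientation'][0],s['contact_force'])
cv2.imwrite('pics/w5.png',im);g=im.max(2)
for r in range(200,262,4): print(r,g[r,292:346].tolist())
E
```

```text
[ 0.56346458 -0.03847081  0.09667048] [-1.90555223e-01  9.81676477e-01  4.63898409e-05] [-0.60062213  0.15988629 -1.22545921]
200 [254, 254, 254, 254, 255, 254, 254, 254, 254, 254, 254, 254, 247, 181, 129, 126, 131, 138, 139, 138, 139, 141, 139, 138, 139, 142, 143, 143, 142, 140, 139, 142, 142, 142, 143, 143, 145, 145, 144, 143, 143, 141, 138, 125, 104, 93, 89, 88, 110, 193, 250, 254, 254, 254]
204 [254, 254, 254, 254, 254, 254, 254, 254, 254, 254, 254, 254, 247, 183, 129, 131, 138, 140, 139, 138, 139, 140, 139, 138, 139, 141, 142, 143, 141, 139, 139, 141, 142, 141, 141, 143, 145, 145, 143, 142, 141, 140, 139, 141, 141, 133, 105, 90, 113, 201, 251, 254, 254, 254]
208 [254, 254, 254, 254, 255, 254, 254, 254, 254, 254, 254, 254, 247, 184, 133, 139, 142, 140, 138, 137, 138, 139, 138, 138, 138, 140, 140, 141, 140, 139, 139, 140, 141, 141, 140, 143, 144, 144, 142, 141, 141, 140, 139, 139, 133, 105, 90, 88, 117, 207, 252, 254, 254, 254]
212 [254, 254, 254, 254, 254, 254, 254, 254, 254, 254, 254, 254, 246, 181, 129, 124, 123, 125, 133, 136, 138, 138, 138, 137, 137, 138, 138, 138, 138, 138, 
[... 2562 characters left out ...]
 210, 208, 205, 204, 201, 186, 163, 148, 128, 104, 61, 27, 23, 23, 25, 24, 24, 23, 25, 24, 24, 23, 22, 23, 24, 25, 25, 24, 24, 25, 25, 25, 24, 24, 24, 24, 24, 25, 31, 95, 154, 116, 83, 137, 223, 246, 249, 249, 249]
256 [201, 202, 204, 206, 209, 208, 207, 202, 193, 176, 141, 115, 108, 100, 66, 32, 23, 23, 24, 25, 24, 23, 23, 24, 23, 24, 23, 24, 24, 24, 24, 24, 24, 24, 25, 23, 24, 24, 25, 25, 24, 24, 24, 25, 43, 87, 130, 142, 152, 194, 233, 245, 248, 249]
260 [201, 202, 204, 205, 206, 200, 171, 129, 108, 107, 109, 113, 116, 102, 60, 27, 22, 23, 25, 25, 25, 24, 25, 24, 25, 24, 23, 25, 24, 25, 24, 24, 23, 24, 26, 26, 26, 26, 24, 25, 25, 26, 26, 26, 31, 88, 158, 173, 161, 149, 145, 149, 177, 227]
```

drive_tool([
  [[0,0,0],[0,0.0005,0.001],0.005],
  [[0,0,0],[0,0.0005,0.003],0.005],
  [[0,0,0],[0,0.0005,0.006],0.005],
  [[0,0,0],[0,0.0005,0.009],0.005],
  [[0,0,0],[0,0.0005,0.009],0.005],
])

```text
clock: 6.55
position: [0.564, -0.0383, 0.0877]
orientation: [[-0.191, 0.982, 0.0], [0.982, 0.191, -0.0], [-0.0, 0.0, -1.0]]
contact_force: [1.2, -0.8, -0.8]
width: 0.0134
grip_force: 40.0
```

drive_tool([
  [[0,0,0],[0,0,0.001],0.005],
  [[0,0,0],[0,0,0.002],0.005],
  [[0,0,0],[0,0,0.003],0.005],
  [[0,0,0],[0,0,0.004],0.005],
  [[0,0,0],[0,0,0.004],0.005],
])

```text
clock: 7.05
position: [0.5641, -0.0383, 0.0857]
orientation: [[-0.191, 0.982, 0.001], [0.982, 0.191, -0.0], [-0.0, 0.001, -1.0]]
contact_force: [-4.8, 1.1, 9.2]
width: 0.0137
grip_force: 40.0
```

drive_tool([
  [[0,0,0],[0,-0.0007,0.0015],0.005],
  [[0,0,0],[0,-0.0007,0.003],0.005],
  [[0,0,0],[0,-0.0007,0.0045],0.005],
  [[0,0,0],[0,-0.0007,0.006],0.005],
  [[0,0,0],[0,-0.0007,0.006],0.005],
])

```text
clock: 7.55
position: [0.564, -0.0383, 0.0806]
orientation: [[-0.191, 0.982, 0.003], [0.982, 0.191, -0.0], [-0.001, 0.003, -1.0]]
contact_force: [-3.9, 1.4, 11.9]
width: 0.0139
grip_force: 40.0
```

drive_tool([
  [[0,0,0],[0,0,0],0.005],
  [[0,0,0],[0,0,0],0.005],
])

```text
clock: 7.75
position: [0.564, -0.0383, 0.0808]
orientation: [[-0.191, 0.982, 0.003], [0.982, 0.191, -0.0], [-0.001, 0.003, -1.0]]
contact_force: [-4.1, 1.5, 11.4]
width: 0.0136
grip_force: 40.0
```

drive_tool([
  [[0,0,0],[0,-0.0008,0.001],0.005],
  [[0,0,0],[0,-0.0008,0.002],0.005],
  [[0,0,0],[0,-0.0008,0.003],0.005],
  [[0,0,0],[0,-0.0008,0.0037],0.005],
  [[0,0,0],[0,-0.0008,0.0037],0.005],
])

```text
clock: 8.25
position: [0.5638, -0.0384, 0.0777]
orientation: [[-0.191, 0.982, 0.005], [0.982, 0.191, 0.0], [-0.001, 0.005, -1.0]]
contact_force: [-3.9, 2.2, 14.0]
width: 0.014
grip_force: 40.0
```

drive_tool([
  [[0,0,0],[0,0,0],0.005],
  [[0,0,0],[0,0,0],0.005],
])

```text
clock: 8.45
position: [0.5638, -0.0384, 0.0778]
orientation: [[-0.191, 0.982, 0.005], [0.982, 0.191, 0.0], [-0.001, 0.005, -1.0]]
contact_force: [-3.9, 2.8, 14.2]
width: 0.0139
grip_force: 40.0
```

Now the quarter turn, pivoting about the stud axis.

drive_tool([
  [[0,0,8],[0,-0.0004,0],0.005],
  [[0,0,16],[0,-0.0006,0],0.005],
  [[0,0,24],[0.0001,-0.0008,0],0.005],
  [[0,0,32],[0.0002,-0.001,0],0.005],
  [[0,0,40],[0.0003,-0.0012,0],0.005],
])

```text
clock: 8.95
position: [0.5642, -0.0394, 0.0787]
orientation: [[0.49, 0.872, 0.009], [0.872, -0.49, -0.002], [0.003, 0.009, -1.0]]
contact_force: [0.7, -1.7, 14.1]
width: 0.0138
grip_force: 40.0
```

drive_tool([
  [[0,0,8],[0,-0.0002,0.0005],0.005],
  [[0,0,16],[0,-0.0004,0.0007],0.005],
  [[0,0,24],[0.0001,-0.0005,0.0007],0.005],
  [[0,0,32],[0.0002,-0.0007,0.0007],0.005],
  [[0,0,40],[0.0003,-0.0008,0.0007],0.005],
])

```text
clock: 9.45
position: [0.5637, -0.0395, 0.0782]
orientation: [[0.936, 0.352, 0.01], [0.352, -0.936, -0.004], [0.008, 0.007, -1.0]]
contact_force: [1.2, -3.0, 14.0]
width: 0.0137
grip_force: 40.0
```

drive_tool([
  [[0,0,5],[0.0002,0,0],0.005],
  [[0,0,10],[0.0002,-0.0002,0],0.005],
  [[0,0,10],[0.0002,-0.0002,0],0.005],
  [[0,0,10],[0.0002,-0.0002,0],0.005],
])

```text
clock: 9.85
position: [0.5636, -0.0393, 0.0781]
orientation: [[0.982, 0.19, 0.009], [0.19, -0.982, -0.004], [0.008, 0.005, -1.0]]
contact_force: [1.2, -3.7, 13.3]
width: 0.0137
grip_force: 40.0
```

drive_tool([
  [[0,0,0],[0,0.004,0],0.005],
  [[0,0,0],[0,0.01,0],0.005],
  [[0,0,0],[0,0.016,0],0.005],
  [[0,0,0],[0,0.022,0],0.005],
  [[0,0,0],[0,0.026,0],0.005],
])

```text
clock: 10.35
position: [0.5678, -0.0615, 0.0775]
orientation: [[0.981, 0.192, 0.006], [0.192, -0.981, 0.003], [0.007, -0.002, -1.0]]
contact_force: [-0.1, 7.4, 15.0]
width: 0.0137
grip_force: 40.0
```

drive_tool([
  [[0,0,0],[0,0.003,0],0.005],
  [[0,0,0],[0,0.006,0],0.005],
  [[0,0,0],[0,0.008,0],0.005],
  [[0,0,0],[0,0.01,0],0.005],
  [[0,0,0],[0,0.01,0],0.005],
])

```text
clock: 10.85
position: [0.5697, -0.0713, 0.0775]
orientation: [[0.981, 0.192, 0.007], [0.192, -0.981, 0.003], [0.007, -0.002, -1.0]]
contact_force: [-1.8, 7.3, 14.5]
width: 0.0137
grip_force: 40.0
```

```bash
python3 - <<'E'
from h import *
s=manip.get_state();im=imaging.snapshot('side')[:,:,::-1];print(s['position'],s['contact_force'])
a=cv2.resize(im[240:390,275:385],(440,600),interpolation=cv2.INTER_CUBIC);cv2.imwrite('pics/c6.png',a)
E
```

```text
[ 0.56968412 -0.07134768  0.07748841] [-1.75063339  7.25033409 14.48414284]
```

View pics/c6.png

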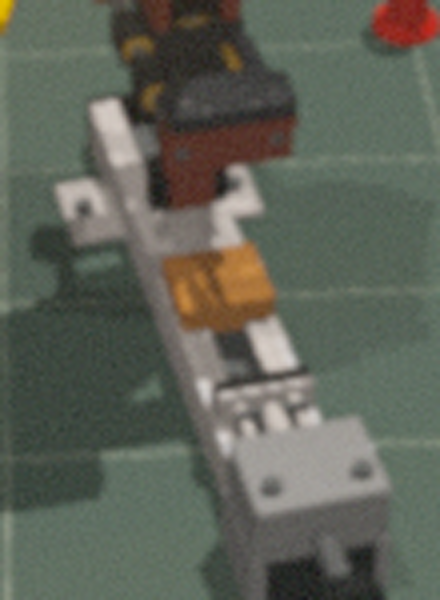

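drive_tool([
  [[0,0,0],[0,0.003,0],0.005],
  [[0,0,0],[0,0.006,0],0.005],
  [[0,0,0],[0,0.009,0],0.005],
  [[0,0,0],[0,0.012,0],0.005],
  [[0,0,0],[0,0.015,0],0.005],
])

```text
clock: 11.4
position: [0.5725, -0.0858, 0.0774]
orientation: [[0.981, 0.192, 0.006], [0.192, -0.981, 0.003], [0.007, -0.002, -1.0]]
contact_force: [-1.7, 7.3, 15.1]
width: 0.0142
grip_force: 40.0
```

drive_tool([
  [[0,0,0],[0,0.003,0],0.005],
  [[0,0,0],[0,0.006,0],0.005],
  [[0,0,0],[0,0.009,0],0.005],
  [[0,0,0],[0,0.012,0],0.005],
  [[0,0,0],[0,0.015,0],0.005],
])

```text
clock: 11.9
position: [0.5753, -0.1005, 0.0774]
orientation: [[0.981, 0.192, 0.006], [0.192, -0.981, 0.003], [0.007, -0.002, -1.0]]
contact_force: [-1.3, 8.2, 14.8]
width: 0.014
grip_force: 40.0
```

drive_tool([
  [[0,0,0],[0,0.003,0],0.005],
  [[0,0,0],[0,0.006,0],0.005],
  [[0,0,0],[0,0.009,0],0.005],
  [[0,0,0],[0,0.012,0],0.005],
  [[0,0,0],[0,0.015,0],0.005],
])

```text
clock: 12.4
position: [0.5782, -0.1152, 0.0775]
orientation: [[0.981, 0.192, 0.006], [0.192, -0.981, 0.003], [0.007, -0.002, -1.0]]
contact_force: [-1.0, 8.9, 13.9]
width: 0.0139
grip_force: 40.0
```

```bash
python3 - <<'E'
from h import *
s=manip.get_state();im=imaging.snapshot('side')[:,:,::-1];print(s['position'],s['contact_force'])
a=cv2.resize(im[270:380,290:380],(490,600),interpolation=cv2.INTER_CUBIC);cv2.imwrite('pics/c7.png',a)
E
```

```text
[ 0.57819866 -0.11522682  0.07746338] [-1.00801359  8.91560607 13.88899631]
```

View pics/c7.png

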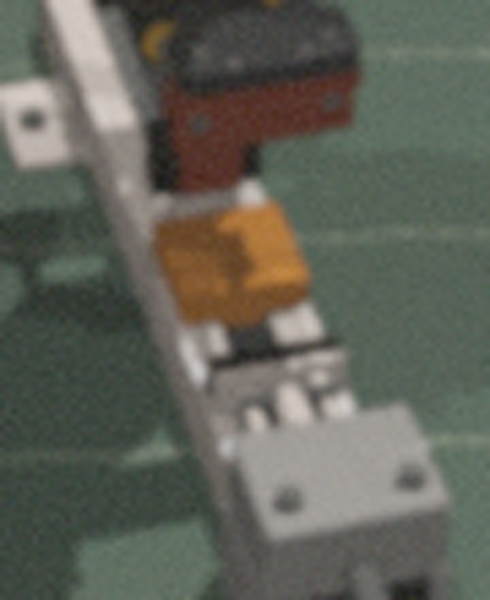

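The block is still square and roughly 30 mm short of the pad (block's front top edge at crop row ~292, pad top at ~350). I'll go on slowly and watch the force.

drive_tool([
  [[0,0,0],[0,0.002,0],0.005],
  [[0,0,0],[0,0.004,0],0.005],
  [[0,0,0],[0,0.006,0],0.005],
  [[0,0,0],[0,0.008,0],0.005],
  [[0,0,0],[0,0.01,0],0.005],
])

```text
clock: 12.95
position: [0.5801, -0.125, 0.0774]
orientation: [[0.981, 0.192, 0.006], [0.192, -0.981, 0.003], [0.007, -0.002, -1.0]]
contact_force: [-1.3, 7.9, 14.2]
width: 0.0135
grip_force: 40.0
```

drive_tool([
  [[0,0,0],[0,0.001,0],0.005],
  [[0,0,0],[0,0.002,0],0.005],
  [[0,0,0],[0,0.003,0],0.005],
  [[0,0,0],[0,0.004,0],0.005],
  [[0,0,0],[0,0.005,0],0.005],
])

```text
clock: 13.45
position: [0.581, -0.1299, 0.0775]
orientation: [[0.981, 0.192, 0.006], [0.192, -0.981, 0.003], [0.007, -0.002, -1.0]]
contact_force: [-2.4, 7.7, 15.0]
width: 0.0138
grip_force: 40.0
```

```bash
python3 - <<'E'
from h import *
im=imaging.snapshot('side')[:,:,::-1]; cv2.imwrite('pics/s8.png',im)
# brown block mask extents & dark pad rows along strut image direction
h=cv2.cvtColor(im,cv2.COLOR_BGR2HSV); m=cv2.inRange(h,(8,120,60),(22,255,255)); 
n,l,st,ce=cv2.connectedComponentsWithStats(m[270:380,290:380]); print([(st[i].tolist(),ce[i].round(1)) for i in range(1,n) if st[i][4]>30])
for r in range(314,340): print(r,im[r,[330,333,336,339,342,345]].max(1))
E
```

```text
[([31, 42, 28, 23, 468], array([44.3, 53.1]))]
314 [105 151 176 178 179 111]
315 [107 162 178 181 178 115]
316 [109 142 170 179 180 123]
317 [109 113 150 178 177 141]
318 [107 107 139 179 180 154]
319 [109 104 126 178 178 161]
320 [110 107 116 172 176 168]
321 [117 110 109 158 176 171]
322 [125 105 100 149 178 172]
323 [126 101 101 151 182 181]
324 [126 109 103 156 190 189]
325 [130 116 119 171 187 185]
326 [136 130 125 172 166 161]
327 [132 144 124 150 141 130]
328 [134 135 121 122 118 118]
329 [120 127 113 118 114 116]
330 [116 107 116 115 119 115]
331 [121 117 118 110 114 103]
332 [112 120 109 106  92  80]
333 [112 112  91  72  64  58]
334 [96 84 63 58 53 79]
335 [ 69  49  50  44  67 113]
336 [ 49  55  76  76  95 124]
337 [ 74  89 116 107 122 121]
338 [122 124 128 127 124 121]
339 [130 132 129 123 125 122]
```

```bash
python3 - <<'E'
from h import *
for uv,z in [((337,325.5),.048),((337,334.3),.049),((337,327.5),.048)]: print(uv,plane('side',uv,z))
P=manip.get_state()['position']; d=np.array([.19,-.982,0]); q=P+d*.06; q[2]=.048; print('predicted front edge if touching',q,proj('side',q))
E
```

```text
(337, 325.5) [ 0.59409868 -0.18021279  0.048     ]
(337, 334.3) [ 0.591618   -0.20653811  0.049     ]
(337, 327.5) [ 0.59355658 -0.18603814  0.048     ]
predicted front edge if touching [ 0.59245557 -0.18899081  0.048     ] [336.59143582 328.53507722]
```

drive_tool([
  [[0,0,0],[0,0.002,0],0.005],
  [[0,0,0],[0,0.004,0],0.005],
  [[0,0,0],[0,0.006,0],0.005],
  [[0,0,0],[0,0.008,0],0.005],
  [[0,0,0],[0,0.01,0],0.005],
])

```text
clock: 14.0
position: [0.5829, -0.1398, 0.0774]
orientation: [[0.981, 0.192, 0.006], [0.192, -0.981, 0.003], [0.006, -0.002, -1.0]]
contact_force: [-0.8, 7.7, 15.0]
width: 0.0136
grip_force: 40.0
```

drive_tool([
  [[0,0,0],[0,0.001,0],0.005],
  [[0,0,0],[0,0.002,0],0.005],
  [[0,0,0],[0,0.002,0],0.005],
])

```text
clock: 14.3
position: [0.5833, -0.1418, 0.0774]
orientation: [[0.981, 0.192, 0.006], [0.192, -0.981, 0.003], [0.006, -0.001, -1.0]]
contact_force: [-2.2, 7.6, 14.4]
width: 0.0137
grip_force: 40.0
```

drive_tool([
  [[0,0,0],[0,0.001,0],0.005],
  [[0,0,0],[0,0.002,0],0.005],
  [[0,0,0],[0,0.002,0],0.005],
])

```text
clock: 14.6
position: [0.5837, -0.1438, 0.0775]
orientation: [[0.981, 0.192, 0.006], [0.192, -0.981, 0.003], [0.007, -0.001, -1.0]]
contact_force: [-1.1, 7.6, 14.8]
width: 0.0138
grip_force: 40.0
```

drive_tool([
  [[0,0,0],[0,0.001,0],0.005],
  [[0,0,0],[0,0.002,0],0.005],
  [[0,0,0],[0,0.002,0],0.005],
])

```text
clock: 14.9
position: [0.5841, -0.1458, 0.0774]
orientation: [[0.981, 0.192, 0.006], [0.192, -0.981, 0.003], [0.006, -0.001, -1.0]]
contact_force: [-1.6, 7.5, 14.7]
width: 0.0138
grip_force: 40.0
```

drive_tool([
  [[0,0,0],[0,0.001,0],0.005],
  [[0,0,0],[0,0.002,0],0.005],
  [[0,0,0],[0,0.002,0],0.005],
])

```text
clock: 15.2
position: [0.5845, -0.1477, 0.0774]
orientation: [[0.981, 0.192, 0.006], [0.192, -0.981, 0.002], [0.006, -0.001, -1.0]]
contact_force: [-0.7, 7.7, 13.6]
width: 0.0135
grip_force: 40.0
```

drive_tool([
  [[0,0,0],[0,0.001,0],0.005],
  [[0,0,0],[0,0.002,0],0.005],
  [[0,0,0],[0,0.002,0],0.005],
])

```text
clock: 15.5
position: [0.5848, -0.1489, 0.0775]
orientation: [[0.981, 0.192, 0.006], [0.192, -0.981, 0.004], [0.006, -0.003, -1.0]]
contact_force: [-0.9, 10.0, 15.6]
width: 0.0136
grip_force: 40.0
```

drive_tool([
  [[0,0,0],[0,0.001,0],0.005],
  [[0,0,0],[0,0.002,0],0.005],
  [[0,0,0],[0,0.002,0],0.005],
])

```text
clock: 15.8
position: [0.585, -0.1501, 0.0775]
orientation: [[0.981, 0.193, 0.005], [0.193, -0.981, 0.005], [0.006, -0.004, -1.0]]
contact_force: [-3.3, 12.6, 16.2]
width: 0.0138
grip_force: 40.0
```

The pad was first felt at y ≈ −0.1485 and now carries about 5 N. I'll press on to about 4 mm of pad travel.

drive_tool([
  [[0,0,0],[0,0.001,0],0.005],
  [[0,0,0],[0,0.002,0],0.005],
  [[0,0,0],[0,0.002,0],0.005],
])

```text
clock: 16.1
position: [0.5853, -0.1512, 0.0775]
orientation: [[0.981, 0.193, 0.005], [0.193, -0.981, 0.007], [0.006, -0.006, -1.0]]
contact_force: [-3.5, 14.8, 17.4]
width: 0.0143
grip_force: 40.0
```

drive_tool([
  [[0,0,0],[0,0.001,0],0.005],
  [[0,0,0],[0,0.0018,0],0.005],
  [[0,0,0],[0,0.0018,0],0.005],
])

```text
clock: 16.4
position: [0.5856, -0.1522, 0.0775]
orientation: [[0.981, 0.194, 0.004], [0.194, -0.981, 0.008], [0.006, -0.007, -1.0]]
contact_force: [-3.0, 17.3, 16.8]
width: 0.0136
grip_force: 40.1
```

drive_tool([
  [[0,0,0],[0,0,-0.001],0.005],
  [[0,0,0],[0,0,-0.002],0.005],
  [[0,0,0],[0,0,-0.003],0.005],
  [[0,0,0],[0,0,-0.004],0.005],
  [[0,0,0],[0,0,-0.004],0.005],
])

```text
clock: 16.9
position: [0.5854, -0.1523, 0.0799]
orientation: [[0.981, 0.194, 0.004], [0.194, -0.981, 0.008], [0.005, -0.007, -1.0]]
contact_force: [-1.2, 15.6, 10.6]
width: 0.0138
grip_force: 40.1
```

drive_tool([
  [[0,0,0],[0,0,-0.001],0.005],
  [[0,0,0],[0,0,-0.002],0.005],
  [[0,0,0],[0,0,-0.003],0.005],
  [[0,0,0],[0,0,-0.003],0.005],
])

```text
clock: 17.3
position: [0.5854, -0.1523, 0.0825]
orientation: [[0.981, 0.194, 0.004], [0.194, -0.981, 0.008], [0.005, -0.007, -1.0]]
contact_force: [-0.2, 15.6, 8.8]
width: 0.0135
grip_force: 40.0
```

drive_tool([
  [[0,0,0],[0,0,-0.001],0.005],
  [[0,0,0],[0,0,-0.002],0.005],
  [[0,0,0],[0,0,-0.002],0.005],
])

```text
clock: 17.6
position: [0.5854, -0.1523, 0.0832]
orientation: [[0.981, 0.194, 0.003], [0.194, -0.981, 0.009], [0.005, -0.008, -1.0]]
contact_force: [2.1, 15.4, 3.6]
width: 0.0141
grip_force: 40.0
```

drive_tool([
  [[0,0,0],[0,-0.0005,0],0.005],
  [[0,0,0],[0,-0.001,0],0.005],
  [[0,0,0],[0,-0.0015,0],0.005],
  [[0,0,0],[0,-0.0015,0],0.005],
])

```text
clock: 18.0
position: [0.5853, -0.152, 0.0832]
orientation: [[0.981, 0.193, 0.004], [0.193, -0.981, 0.006], [0.005, -0.005, -1.0]]
contact_force: [3.4, 12.4, 2.5]
width: 0.0135
grip_force: 40.0
```

drive_tool([
  [[0,0,0],[0.0004,-0.0007,0],0.005],
  [[0,0,0],[0.0008,-0.0014,0],0.005],
  [[0,0,0],[0.0008,-0.0021,0],0.005],
  [[0,0,0],[0.0008,-0.0028,0],0.005],
  [[0,0,0],[0.0008,-0.0028,0],0.005],
])

```text
clock: 18.5
position: [0.5854, -0.1514, 0.0833]
orientation: [[0.981, 0.192, 0.004], [0.192, -0.981, 0.002], [0.004, -0.001, -1.0]]
contact_force: [2.9, 4.8, 1.7]
width: 0.0139
grip_force: 40.0
```

drive_tool([
  [[0,0,0],[0.0004,-0.0006,0],0.005],
  [[0,0,0],[0.0006,-0.0012,0],0.005],
  [[0,0,0],[0.0006,-0.0014,0],0.005],
  [[0,0,0],[0.0006,-0.0014,0],0.005],
])

```text
clock: 18.9
position: [0.5853, -0.1513, 0.0832]
orientation: [[0.982, 0.191, 0.003], [0.191, -0.982, -0.0], [0.003, 0.001, -1.0]]
contact_force: [4.8, 3.1, 4.6]
width: 0.0137
grip_force: 40.0
```

drive_tool([
  [[0,0,0],[0,0,0],0.04],
  [[0,0,0],[0,0,0],0.04],
  [[0,0,0],[0,0,0],0.04],
])

```text
clock: 19.2
position: [0.5834, -0.1517, 0.0812]
orientation: [[0.982, 0.19, -0.002], [0.19, -0.982, -0.0], [-0.002, -0.0, -1.0]]
contact_force: [-0.0, -0.9, -0.0]
width: 0.0342
grip_force: 0.0
```

drive_tool([
  [[0,0,0],[0,0,-0.01],0.04],
  [[0,0,0],[0,0,-0.03],0.04],
  [[0,0,0],[0,0,-0.06],0.04],
  [[0,0,0],[0,0,-0.1],0.04],
  [[0,0,0],[0,0,-0.12],0.04],
])

```text
clock: 19.7
position: [0.5848, -0.1518, 0.207]
orientation: [[0.982, 0.19, 0.005], [0.19, -0.982, -0.002], [0.004, 0.003, -1.0]]
contact_force: [0.2, 0.6, 0.9]
width: 0.04
grip_force: 0.0
```

```bash
python3 - <<'E'
from h import *
s=manip.get_state();im=imaging.snapshot('side')[:,:,::-1];w=imaging.snapshot('wrist')[:,:,::-1];print(s['position'],s['contact_force'])
a=cv2.resize(im[270:380,290:380],(350,428),interpolation=cv2.INTER_CUBIC);o=np.zeros((428,800,3),np.uint8);o[:,:350]=a;o[:,350:]=cv2.resize(w[60:400,130:510],(450,428));cv2.imwrite('pics/c9.png',o)
E
```

```text
[ 0.58482329 -0.15178547  0.2070161 ] [0.18675998 0.55788985 0.91678904]
```

View pics/c9.png

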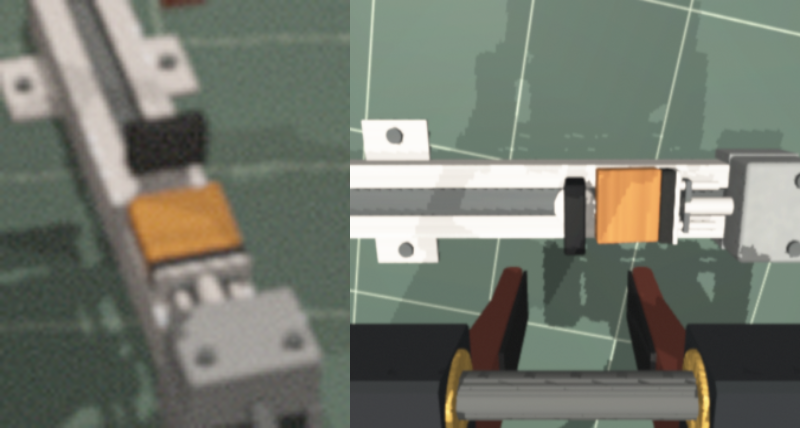

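The stud stands crosswise and the block lies square between its collar and the pad; the gripper is clear. Handing in.

```bash
python3 -c "
from rig import manip
print(manip.sign_off())"
```

```text
the job is handed in; nothing more can be done
None
```

The job is handed in at about 20 s: the stud is caught crosswise under the lips and holds the block square against the pad, pressed in by an estimated 3.3–3.8 mm (8–9 N, worked out from arm force and position). The hand-in returned no verdict.

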